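# Fit the probe and set its gland nut

## Robot

A 7-joint arm with a two-finger parallel gripper is mounted at the origin on the work surface. World frame = base frame: x ahead of the robot, y to its left, z up, the work surface at z = 0. Lengths are in m, angles in rad, forces in N, time in s.
With the tool pointing down it reaches from about 0.4 to 0.875 m from the base axis. Payload 6.5 kg.
Tool frame: the origin (TCP) lies at the centre of the arm's flange, where the gripper is bolted on; the fingertips stand 173 mm ahead of it and the grasp point (between the pads) lies 155 mm ahead of it (ctrl.grip_point_offset is the distance from the TCP to the grasp point, in m); z points along the fingers, y is the direction in which the jaws open and shut (so a half turn about z gives the same grasp; the last joint's range is limited). The gripper opens to 85 mm and grips with 20 to 120 N. Pads are 22 mm wide; open, the fingers measure 114 mm over their backs; the gripper's body (76 mm by 85 mm) begins 54 mm behind the grasp point. The pads swing forward as they close: fully open they stand 13 mm farther back than shut.
Start: joints at [-1.305, 0.536, -0.004, 1.538, 0.003, 1.067, -0.071], TCP at [0.212, 0.615, 0.405] pointing down, gripper open.
Joint ranges: [-2.7, 2.7], [-0.37, 2.16], [-1.27, 1.26], [0.24, 2.4], [-1.31, 4.45], [0.19, 1.91], [-2.76, 2.76]. Speed limits (rad/s): [2.39, 2.39, 3.14, 3.14, 3.14, 3.14, 3.14].

## Interface

Orientations are given as a unit quaternion [w, x, y, z].
In Python, from plant import ctrl gives the robot as it stands.
- The arm moves only by the tool play_rows, never from a script. Its arguments are lists of equal length, an entry for each row: "jaw": the opening, from 0 (shut) to 1 (fully open); "delta_pos": the shift along the tool's x, y, z in cm, a list of three; "yaw": the turn about the tool's z in rad. A call has 1 to 5 rows; each row is the pose to reach, as a shift and turn from the pose commanded when the call began, along the tool's axes at that moment; what a row does not reach only later rows make up. A row lasts 1/12 s, in which the tool goes at most 41.7 mm and 7.16 degrees, less where a joint would pass 70% of its speed; a pose out of reach is approached as far as the arm can. A call with a gripper value outside its range is refused whole. The fingers move at their own pace and stop on an object; "newtons" is the grip in N (left out, the last holds). Time passes only in rows, so rows that repeat a pose let the fingers close. It gives the time, the measured TCP pose, the force and the opening at its end, in the units of the state.
- ctrl.read_state(): the state, without advancing time (a new reading comes with each control period).
- ctrl.grab_frame(name): name is "scene" or "top" or "wrist"; returns the picture (400x640x3 uint8, blue, green, red); there is no depth.
- ctrl.camera_model(name): a dict with "fx", "fy", "cx", "cy" (pixels), "R" (3x3) and "t" (3): a world point X has camera coordinates R X + t. Camera axes: x right, y down, z forward; pixel columns grow to the right and rows downward; lengths in m; the calibration is good to about 2 mm. The wrist camera is an equidistant fisheye: a pixel r from the principal point sees the ray r / f radians off the axis. A picture is of the moment at which its call begins: read the wrist's pose just before it. camera_model takes no time and is no camera call; for the wrist camera it gives the pose at the moment of the call.
- ctrl.job_done(): hands the job in, once; it reports no verdict.
The state is a dict: "time_s": time; "qpos": joint angles; "qvel": joint speeds; "joint_torque": joint torques, N m; "tool_pos": TCP position; "tcp_rot": TCP orientation; "force": force on the tool from outside, world axes, zero at the start; "torque": the same for the moment, N m; "finger_gap": finger opening in m.
Only numpy, scipy, OpenCV 4.12 (cv2) and the standard library are available. Lean on these libraries where they do the work, as an engineer would, in place of code of your own. Each camera call takes 0.05 s, during which the arm holds its last target.

## Task

Take the orange-headed temperature probe out of the wooden rack and slide it down through the brass gland nut until it stands fully home in the blue test head. Then screw the nut down (clockwise) until it bottoms out, back it off a quarter turn so that the packing is not crushed, and keep it there: finish with the gripper still holding the nut and the probe still fully home. Leave the other probes and the things on the bench where they are.

Things in the scene. Friction and masses are not known exactly. Their poses are not given: they have to be found in the camera images.
- probe_head (a point): Centre of the head of the probe to be fitted: an orange cylinder with thin dark grip rings, 18 mm across and 22 mm tall (11 mm above and below this point), on top of a steel rod 10 mm thick and 55 mm long, blunt-nosed at its lower end. The whole probe is 77 mm long, about 45 g, and stands upright in one of the three holes of the rack, its head's underside 15 mm above the rack's top. z runs up along the probe.
- probe_tip (a point): Lower end of the same probe, on its axis, 66 mm below the centre of the head. z runs up along the probe.
- test_head: Blue box 110 x 110 x 40 mm, fixed to the bench, with an upright threaded steel neck 25 mm across in the middle of its top that carries the brass gland nut. Origin: centre of its underside, on the bench top; z up. A white index line on its top runs out along its +x from the neck. The neck ends 78 mm above the bench; its bore is 13 mm wide and has its floor 40 mm above the bench. Below the nut a dark collar 34 mm across reaches from 40 to 54 mm above the bench.
- bore_floor (a point): Centre of the bore's floor in the test head, 40 mm above the bench: the probe's tip rests here when it is fully home; the underside of its head is then 95 mm and its top 117 mm above the bench, so the head sits a few mm above the nut, and the nut is gripped from above with the head between the fingers.
- nut_center (a point): Centre of the brass knurled gland nut on the neck, axis upright: round, 38 mm across, 28 mm tall, with a 16 mm hole through it for the probe. It is captive and already started on its right-hand thread. This point is 70 mm above the bench when the nut is bottomed and rises 1 mm per rad as it unscrews. A short white stripe on its top points to the index line on the test head when it is bottomed.
- gland_nut (a joint): Turning angle of the gland nut in rad: 0 = screwed down to its hard stop (bottomed out), growing as it is unscrewed (counter-clockwise seen from above). It starts 2.3 to 3.2 rad open, turns stiffly (about 0.06 N m) and stays where it is left; top end stop 3.8 rad.
- rack: Dark wooden block 70 x 190 x 50 mm, fixed to the bench, with three square holes 11.5 mm wide and 40 mm deep in a row along its y, 60 mm apart, each with a probe. Origin: centre of its underside; z up.
- probe_white: Another probe of the same make with a white head, in the rack; origin at its lower end, z up. To be left alone.
- probe_green: Another probe of the same make with a green head, in the rack; origin at its lower end, z up. To be left alone.
- jar: Glass jar with blue lid, 68 mm across, 120 mm tall, on the far side of the bench; origin at the centre of its underside. Bystander.
- can: Red can, 60 mm across, 170 mm tall, on the far side; origin at the centre of its underside. Bystander.
- beaker: Green plastic beaker, 90 mm across, 95 mm tall, on the far side; origin at the centre of its underside. Bystander.
- spanner: Steel spanner, 150 mm long, lying flat on the left of the rack. Bystander.
- weight: Steel laboratory weight, 38 mm across, 46 mm tall, standing between the rack and the test head, towards the robot; origin at the centre of its underside. Bystander.

How it is judged:
On the way, in this order (a step that is already met when the one before it is completed fails the run):
1. the orange probe stands fully home in the test head, through the nut (z of probe_tip in the frame of test_head below 0.045 m and horizontal distance between probe_tip and bore_floor below 0.005 m and angle between probe_tip's own z axis and vertical below 0.12 rad), for 0.2 s.
2. the nut is screwed down until it bottoms out, the probe in place (all of step 1 and value of joint gland_nut below 0.1 rad), for 0.1 s.
At the end, for the whole second after the job is handed in: The nut stands a quarter turn (1.57 rad, within 0.3) above its bottom stop and is still, the fingers hold it (more than 2 N), and the orange probe is fully home: its tip within 5 mm of the bore's floor in height and in plan, upright within 0.12 rad (all of step 1 and value of joint gland_nut between 1.27 and 1.87 rad and velocity of joint gland_nut between -0.1 and 0.1 rad/s and contact force between the fingers and gland_nut above 2 N); the arm keeps its last pose, push and grip.
It fails at once if another probe or a thing on the bench is moved more than 20 mm (distance of any of probe_white, probe_green, jar, can, beaker, spanner, weight from where it was at the start of the episode above 0.02 m).
It also fails if it takes over 62 s, if anything falls off the work surface, if the arm or the gripper's body presses on something with over 40 N, if the wrist force passes 120 N, or if a joint passes its speed limit or range.

## Working session

There is one attempt and no reset: what is moved stays moved. The work goes in short steps, Python scripts to look and compute and a tool call to move; the robot and the scene stay as the last step left them, time stands still between calls to the robot, and variables do not carry over. Pictures are saved under pics/ and viewed, and the job is handed in when it is done.

Besides the shell and the picture viewer there is one more tool, called after "Request:" as name(argument=value, ...) on one line, values as JSON. play_rows: Moves the arm, as the interface text tells. Its arguments: {"type":"object","properties":{"jaw":{"type":"array","items":{"type":"number"}},"delta_pos":{"type":"array","items":{"type":"array","items":{"type":"number"}}},"yaw":{"type":"array","items":{"type":"number"}},"newtons":{"type":"number"}},"required":["jaw","delta_pos","yaw"]}

```bash
mkdir -p pics; ls
python3 - <<'E'
from plant import ctrl
import cv2
print(ctrl.read_state())
for n in ("scene","top"):
    cv2.imwrite(f"pics/{n}0.png",ctrl.grab_frame(n)); print(n,ctrl.camera_model(n))
print(ctrl.grip_point_offset)
E
```

```text
pics
{'time_s': 0.0, 'qpos': array([-1.30517816,  0.53718473, -0.00442746,  1.53889006,  0.00260593,
        1.06729259, -0.07121018]), 'qvel': array([-0.00115169, -0.00123302, -0.00025986,  0.0006478 ,  0.00097413,
       -0.00120722,  0.0001481 ]), 'joint_torque': array([ 4.01807920e-04, -5.83414435e+01,  1.04917780e+00, -2.59104180e+01,
        1.23763017e-02,  9.71392205e-03, -4.55533318e-07]), 'tool_pos': array([0.21163931, 0.61422448, 0.4037943 ]), 'tcp_rot': array([-7.63015577e-05,  1.65121774e-01,  9.86272791e-01, -8.81230322e-04]), 'force': array([ 0.16136946, -0.00247489,  0.04715475]), 'torque': array([-0.0749045 ,  0.00492912,  0.00055778]), 'finger_gap': 0.08514356770263605}
scene {'fx': 471.1305174802027, 'fy': 471.1305174802027, 'cx': 314.69861420115933, 'cy': 198.48014299362353, 'R': array([[-0.82024622,  0.57184978, -0.01356304],
       [ 0.49514044,  0.69794461, -0.51740628],
       [-0.28641242, -0.43111616, -0.85563239]]), 't': array([ 0.44739729, -0.27684773,  1.36616474])}
top {'fx': 437.15629333433105, 'fy': 437.15629333433105, 'cx': 331.2753466091127, 'cy': 198.27438658418237, 'R': array([[-0.02373625, -0.9995381 , -0.01897817],
       [-0.99450785,  0.02554391, -0.10149697],
       [ 0.10193487,  0.01646478, -0.99465481]]), 't': array([0.07257284, 0.59228834, 1.1915631 ])}
0.1547
```

View pics/scene0.png

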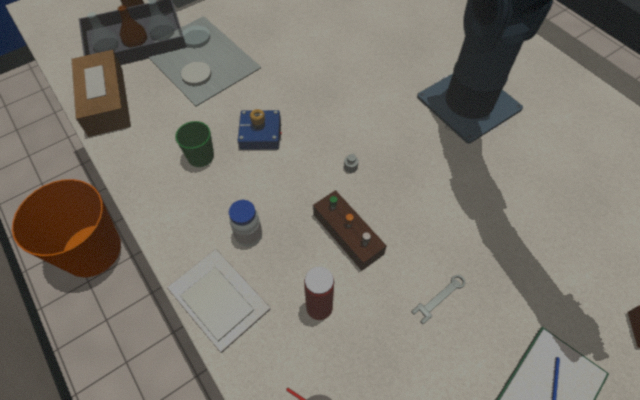

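View pics/top0.png

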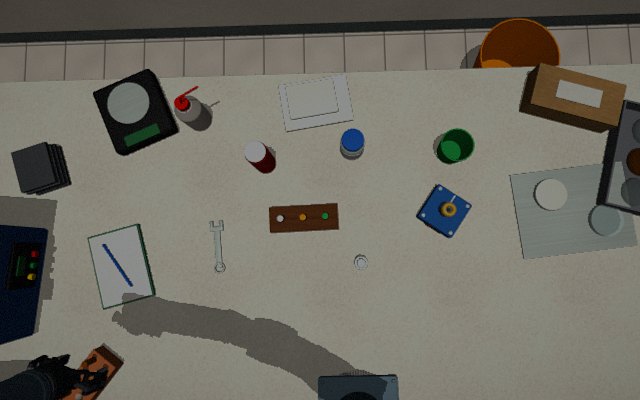

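The rack (orange head at about (303,217) in top) and the test head (nut at about (448,209)) are both in view. I'll enlarge those areas.

Run:
```python
import cv2,numpy as np
t=cv2.imread("pics/top0.png"); s=cv2.imread("pics/scene0.png")
a=cv2.resize(t[180:250,260:350],None,fx=8,fy=8,interpolation=cv2.INTER_CUBIC)
b=cv2.resize(t[175:245,405:485],None,fx=8,fy=8,interpolation=cv2.INTER_CUBIC)
cv2.imwrite("pics/ca.png",a);cv2.imwrite("pics/cb.png",b)
cv2.imwrite("pics/cc.png",cv2.resize(s[100:155,225:295],None,fx=10,fy=10,interpolation=cv2.INTER_CUBIC))
cv2.imwrite("pics/cd.png",cv2.resize(s[185:270,305:390],None,fx=7,fy=7,interpolation=cv2.INTER_CUBIC))
```

```text
(no output)
```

View pics/ca.png

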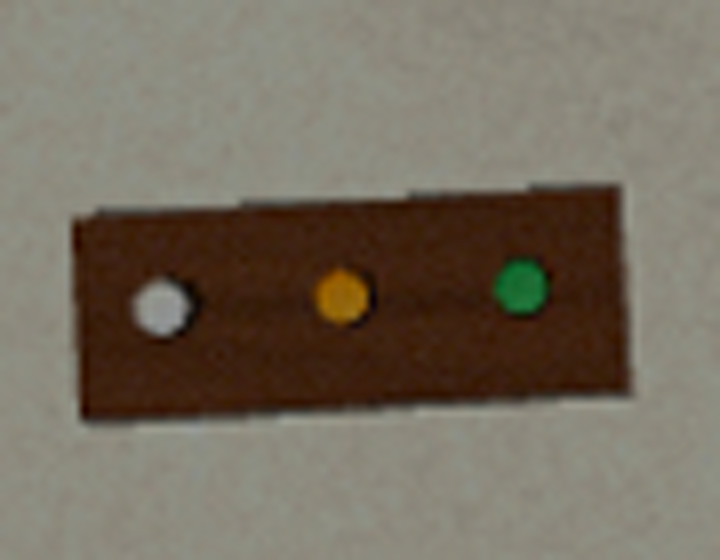

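View pics/cb.png

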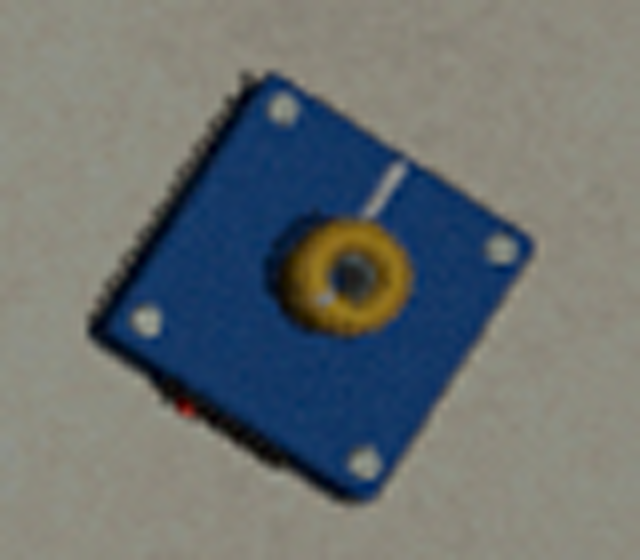

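View pics/cc.png

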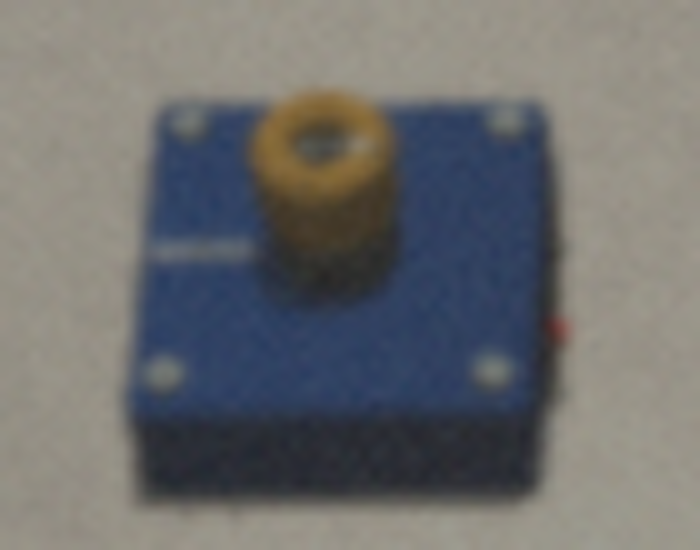

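View pics/cd.png

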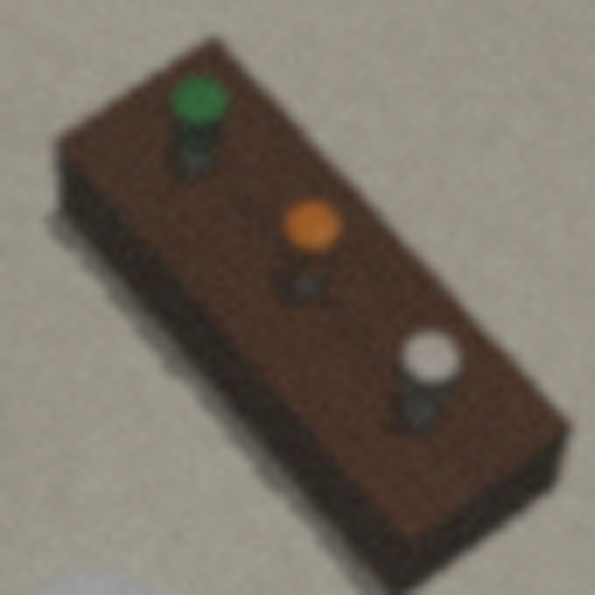

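```bash
cat > h.py <<'E'
from plant import ctrl
import numpy as np, cv2
from scipy.spatial.transform import Rotation as Ro
def onz(name,u,v,z,m=None):
    m=m or ctrl.camera_model(name); R,t=m["R"],m["t"]
    x,y=(u-m["cx"])/m["fx"],(v-m["cy"])/m["fy"]
    if name=="wrist":
        r=np.hypot(x,y); d=np.array([np.sin(r)*x/max(r,1e-9),np.sin(r)*y/max(r,1e-9),np.cos(r)])
    else: d=np.array([x,y,1.])
    d=R.T@d; c=-R.T@t
    return (c+d*(z-c[2])/d[2])
def proj(name,X,m=None):
    m=m or ctrl.camera_model(name); p=m["R"]@np.asarray(X)+m["t"]
    if name=="wrist":
        rr=np.hypot(p[0],p[1]); th=np.arctan2(rr,p[2]); x,y=p[0]/rr*th,p[1]/rr*th
    else: x,y=p[0]/p[2],p[1]/p[2]
    return np.array([m["fx"]*x+m["cx"],m["fy"]*y+m["cy"]])
def to_tool(target_grip,yawdir=None):
    s=ctrl.read_state(); R=Ro.from_quat(np.roll(s["tcp_rot"],-1))
    g=s["tool_pos"]+R.apply([0,0,ctrl.grip_point_offset])
    return R.inv().apply(np.asarray(target_grip)-g)*100
E
python3 - <<'E'
from h import *
T=lambda c,o,k:((c[0]+.5)/k-.5+o[0],(c[1]+.5)/k-.5+o[1])
for n,c in (("white",(162,308)),("orange",(341,297)),("green",(521,287))):
    print(n,onz("top",*T(c,(260,180),8),.087))
for n,c in (("green",(200,100)),("orange",(313,224)),("white",(431,356))):
    print(n,"sc",onz("scene",*T(c,(305,185),7),.087))
print("nut",onz("top",*T((350,276),(405,175),8),.087),onz("scene",*T((323,144),(225,100),10),.087))
# bolts
bt=[(283,109),(501,249),(364,463),(147,320)]
P=[onz("top",*T(c,(405,175),8),.041) for c in bt];print("bolts",P,np.mean(P,0))
P=[onz("scene",*T(c,(225,100),10),.041) for c in [(189,122),(505,119),(493,370),(163,372)]];print("bolts sc",np.mean(P,0))
a=onz("top",*T((400,166),(405,175),8),.04);b=onz("top",*T((368,214),(405,175),8),.04);print("idx",np.arctan2(*(a-b)[1::-1]))
a=onz("top",*T((327,300),(405,175),8),.087);b=onz("top",*T((350,276),(405,175),8),.087);print("stripe",np.arctan2(*(a-b)[1::-1]))
print("weight",onz("top",361,262,.046)); print("jar",onz("top",352,138,.12)); print("beaker",onz("top",456,140,.095))
s=ctrl.read_state();R=Ro.from_quat(np.roll(s["tcp_rot"],-1));print(R.as_matrix().round(3))
print(ctrl.camera_model("wrist"))
E
```

```text
white [0.53875097 0.19515316 0.087     ]
orange [0.54092942 0.13548926 0.087     ]
green [0.54276428 0.0755785  0.087     ]
green sc [0.54446249 0.07616544 0.087     ]
orange sc [0.54220955 0.13580247 0.087     ]
white sc [0.5405169  0.19595744 0.087     ]
nut [ 0.55149352 -0.25206679  0.087     ] [ 0.55457355 -0.25135965  0.087     ]
bolts [array([ 0.61317849, -0.24345758,  0.041     ]), array([ 0.56275422, -0.31570617,  0.041     ]), array([ 0.49055156, -0.26507173,  0.041     ]), array([ 0.54134672, -0.1933411 ,  0.041     ])] [ 0.55195775 -0.25439414  0.041     ]
bolts sc [ 0.55321986 -0.25644334  0.041     ]
idx -0.6269078852755792
stripe 2.3427780763872192
weight [ 0.41625338 -0.01896291  0.046     ]
jar [ 0.74240559 -0.00174454  0.12      ]
beaker [ 0.73515285 -0.27987906  0.095     ]
[[-0.945  0.326 -0.   ]
 [ 0.326  0.945 -0.002]
 [-0.    -0.002 -1.   ]]
{'fx': 309.70691628693146, 'fy': 309.70691628693146, 'cx': 321.6451113078433, 'cy': 199.37599319748193, 'R': array([[ 3.26247314e-01,  9.45284247e-01, -6.17994569e-04],
       [ 9.12609081e-01, -3.14799548e-01,  2.60856110e-01],
       [ 2.46388627e-01, -8.56675926e-02, -9.65377495e-01]]), 't': array([-0.64947758, -0.03431496,  0.37766983])}
```

Run:
```python
from h import *
print(to_tool([.5415,.1357,.25]))
m=ctrl.camera_model("wrist");print(-m["R"].T@m["t"])
```

```text
[-4.67728633e+01 -3.44787968e+01 -1.99491247e-02]
[0.15015291 0.63549266 0.37314384]
```

Request:
play_rows(jaw=[1,1,1,1,1], delta_pos=[[-46.8,-34.5,0],[-46.8,-34.5,0],[-46.8,-34.5,0],[-46.8,-34.5,0],[-46.8,-34.5,0]], yaw=[1.2,1.2,1.2,1.2,1.2], newtons=40)

```text
time_s: 0.52
tool_pos: [0.3307, 0.4411, 0.4044]
tcp_rot: [-0.0, 0.463, 0.886, -0.0]
force: [1.0, -0.6, 0.0]
finger_gap: 0.0854
```

Run:
```python
from h import *
print(to_tool([.5415,.1357,.20]))
s=ctrl.read_state();print(s["qpos"],s["time_s"])
R=Ro.from_quat(np.roll(s["tcp_rot"],-1)).as_matrix();print(R.round(3),np.arctan2(R[1,1],R[0,1]))
```

```text
[-37.10387477  -0.13006927   4.97735504]
[-1.1445197   0.36971822  0.1719623   1.81190487 -0.07530032  0.96677683
 -0.33320786] 0.5167
[[-0.571  0.821 -0.   ]
 [ 0.821  0.571 -0.   ]
 [-0.    -0.    -1.   ]] 0.6079104780010535
```

Request:
play_rows(jaw=[1,1,1,1,1], delta_pos=[[-37,0,0],[-37,0,0],[-37,0,2],[-37,0,4],[-37,0,5]], yaw=[0.57,0.57,0.57,0.57,0.57])

```text
time_s: 0.93
tool_pos: [0.4501, 0.2721, 0.3876]
tcp_rot: [0.0, 0.694, 0.72, 0.001]
force: [1.7, 1.0, -0.2]
finger_gap: 0.0851
```

Run:
```python
from h import *
print(to_tool([.5415,.1357,.18]))
s=ctrl.read_state();print(s["qpos"],s["time_s"])
R=Ro.from_quat(np.roll(s["tcp_rot"],-1)).as_matrix();print(np.arctan2(R[1,1],R[0,1]))
```

```text
[-13.99282965   8.60013937   5.29034993]
[-0.91679732  0.35796379  0.35824515  1.90030312 -0.15654685  0.90914375
 -0.44516691] 0.9333
0.037824415548592734
```

Request:
play_rows(jaw=[1,1,1,1,1], delta_pos=[[-14,8.6,5.3],[-14,8.6,5.3],[-14,8.6,5.3],[-14,8.6,5.3],[-14,8.6,5.3]], yaw=[0,0,0,0,0])

```text
time_s: 1.35
tool_pos: [0.5435, 0.1301, 0.3326]
tcp_rot: [0.002, 0.695, 0.719, -0.002]
force: [-0.9, -0.5, 1.0]
finger_gap: 0.0855
```

Run:
```python
from h import *
m=ctrl.camera_model("wrist")
s=ctrl.read_state()
im=ctrl.grab_frame("wrist");cv2.imwrite("pics/w1.png",im)
print(to_tool([.5415,.1357,.18]), s["time_s"],-m["R"].T@m["t"])
print(proj("wrist",[.5415,.1357,.087],m))
np.savez("w1.npz",**m)
```

```text
[ 0.41898813 -0.1054393  -0.17644034] 1.35 [0.54195186 0.19549975 0.30155295]
[318.0358975  200.53537994]
```

View pics/w1.png

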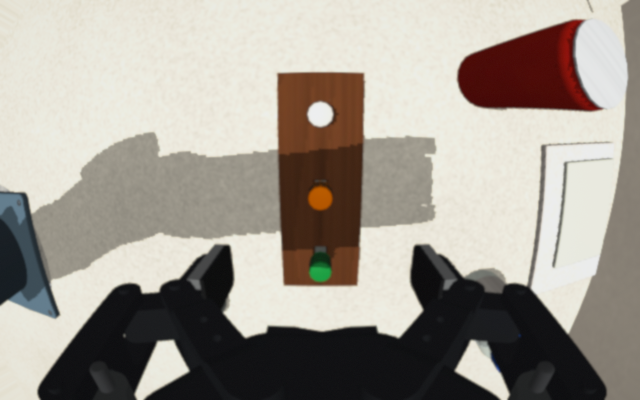

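Orange head's top is at about (320,198); the jaws straddle the rack across x as wanted.

Run:
```python
from h import *
im=cv2.imread("pics/w1.png")
h=cv2.cvtColor(im,cv2.COLOR_BGR2HSV)
k=((h[...,0]>5)&(h[...,0]<20)&(h[...,1]>180)&(h[...,2]>120)).astype(np.uint8); k[:, :280]=0;k[:,360:]=0
ys,xs=np.nonzero(k);print(xs.mean(),ys.mean(),len(xs),xs.min(),xs.max(),ys.min(),ys.max())
m=dict(np.load("w1.npz"))
print(onz("wrist",xs.mean(),ys.mean(),.087,m))
s=ctrl.read_state();print(s["tool_pos"],s["qvel"].round(3), Ro.from_quat(np.roll(s["tcp_rot"],-1)).as_matrix()[:,2])
```

```text
319.79642058165547 197.8702460850112 447 308 331 186 209
[0.54270075 0.13772684 0.087     ]
[0.54284687 0.13214669 0.33294941] [-0.075 -0.036 -0.053  0.009 -0.008  0.022 -0.06 ] [-9.38057972e-04 -3.89836822e-03 -9.99991961e-01]
```

Run:
```python
from h import *
print(to_tool([.542,.1363,.08]))
```

```text
[ 0.5157868  -0.04256071  9.82319846]
```

Request:
play_rows(jaw=[1,1,1,1,1], delta_pos=[[0,0,2],[0,0,4],[0,0,6],[0,0,6],[0,0,6]], yaw=[0,0,0,0,0])

```text
time_s: 1.82
tool_pos: [0.5405, 0.1389, 0.274]
tcp_rot: [-0.001, 0.691, 0.723, -0.001]
force: [1.2, -0.1, 1.2]
finger_gap: 0.0851
```

Run:
```python
from h import *
import time
m=ctrl.camera_model("wrist")
im=ctrl.grab_frame("wrist");cv2.imwrite("pics/w2.png",im)
h=cv2.cvtColor(im,cv2.COLOR_BGR2HSV)
k=((h[...,0]>5)&(h[...,0]<20)&(h[...,1]>180)&(h[...,2]>120)).astype(np.uint8); k[:, :260]=0;k[:,380:]=0
ys,xs=np.nonzero(k);print(xs.mean(),ys.mean(),len(xs),xs.min(),xs.max(),ys.min(),ys.max())
print(onz("wrist",xs.mean(),ys.mean(),.087,m))
print(to_tool([.542,.1363,.08]))
s=ctrl.read_state();print(s["tool_pos"],s["qvel"].round(3),Ro.from_quat(np.roll(s["tcp_rot"],-1)).as_matrix()[:,2])
```

```text
324.8829931972789 242.84761904761905 735 309 340 228 257
[0.54268998 0.13787699 0.087     ]
[-0.24984576  0.06660266  4.02914873]
[0.54122038 0.13869391 0.27499238] [ 0.    -0.02   0.011 -0.015 -0.001 -0.004  0.003] [ 9.41096975e-06  3.69479647e-04 -9.99999932e-01]
```

View pics/w2.png

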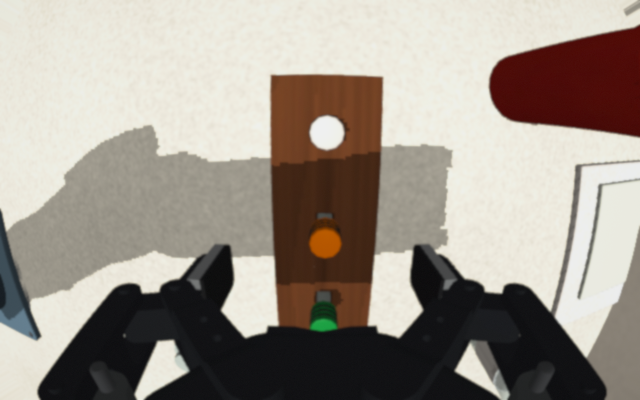

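Orange head centre is at (325,243); three views agree to about 2 mm, so I descend onto it and close.

Request:
play_rows(jaw=[1,1,1,1,1], delta_pos=[[-0.2,0.12,2],[-0.2,0.12,3.5],[-0.2,0.12,4],[-0.2,0.12,4],[-0.2,0.12,4]], yaw=[0,0,0,0,0])

```text
time_s: 2.28
tool_pos: [0.543, 0.1362, 0.2355]
tcp_rot: [0.0, 0.691, 0.723, 0.001]
force: [-0.1, -0.4, 1.0]
finger_gap: 0.0853
```

Request:
play_rows(jaw=[0,0,0,0,0], delta_pos=[[0,0,0],[0,0,0],[0,0,0],[0,0,0],[0,0,0]], yaw=[0,0,0,0,0], newtons=40)

```text
time_s: 2.7
tool_pos: [0.5427, 0.1359, 0.2347]
tcp_rot: [0.0, 0.691, 0.723, 0.0]
force: [0.8, 0.1, -0.0]
finger_gap: 0.0251
```

Request:
play_rows(jaw=[0,0,0,0,0], delta_pos=[[0,0,0],[0,0,0],[0,0,0],[0,0,0],[0,0,0]], yaw=[0,0,0,0,0])

```text
time_s: 3.12
tool_pos: [0.5427, 0.1359, 0.2346]
tcp_rot: [0.0, 0.691, 0.722, 0.0]
force: [-1.3, -0.5, 4.7]
finger_gap: 0.0167
```

Request:
play_rows(jaw=[0,0,0,0,0], delta_pos=[[0,0,-1],[0,0,-4],[0,0,-8],[0,0,-12],[0,0,-12]], yaw=[0,0,0,0,0])

```text
time_s: 3.53
tool_pos: [0.5453, 0.1358, 0.362]
tcp_rot: [0.003, 0.692, 0.722, 0.005]
force: [1.3, -0.2, 0.3]
finger_gap: 0.0166
```

Run:
```python
from h import *
m=ctrl.camera_model("wrist")
im=ctrl.grab_frame("wrist");cv2.imwrite("pics/w3.png",im)
print(to_tool([.5525,-.253,.20]))
s=ctrl.read_state();print(s["force"],s["finger_gap"],s["qpos"])
```

```text
[-38.92816787  -0.99256068   0.3123874 ]
[-0.09675661  0.28619327 -1.45476408] 0.01684729036608307 [-0.61911899  0.45832442  0.38476686  1.84145187 -0.21899559  0.8747065
 -0.08677602]
```

View pics/w3.png

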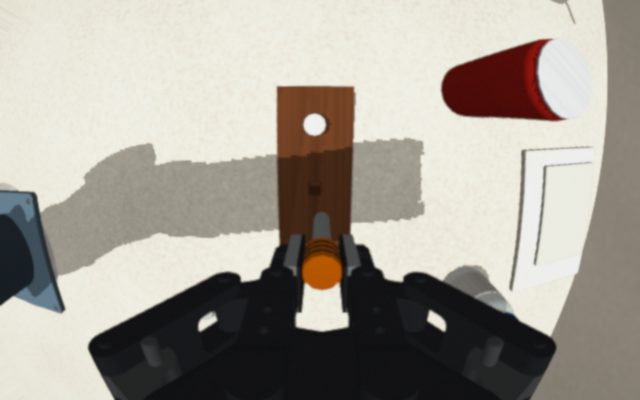

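The probe is out of the rack and in the grip (head at (322,270), rod tip at (320,215)). On to the nut.

Request:
play_rows(jaw=[0,0,0,0,0], delta_pos=[[-38.9,-1,0],[-38.9,-1,0],[-38.9,-1,0],[-38.9,-1,0],[-38.9,-1,0]], yaw=[0,0,0,0,0])

```text
time_s: 4.0
tool_pos: [0.5456, -0.0741, 0.3536]
tcp_rot: [-0.001, 0.691, 0.723, -0.001]
force: [0.4, -0.2, -0.5]
finger_gap: 0.0169
```

Run:
```python
from h import *
print(to_tool([.5525,-.253,.20]))
```

```text
[-17.90515083  -0.07448567  -0.11092198]
```

Request:
play_rows(jaw=[0,0,0,0,0], delta_pos=[[-17.9,0,0],[-17.9,0,0],[-17.9,0,0],[-17.9,0,0],[-17.9,0,0]], yaw=[0,0,0,0,0])

```text
time_s: 4.42
tool_pos: [0.5521, -0.2586, 0.354]
tcp_rot: [0.001, 0.694, 0.72, -0.002]
force: [-0.3, -1.2, -0.1]
finger_gap: 0.0164
```

Request:
play_rows(jaw=[0,0,0], delta_pos=[[0,0,0],[0,0,0],[0,0,0]], yaw=[0,0,0])

```text
time_s: 4.67
tool_pos: [0.5544, -0.2496, 0.3535]
tcp_rot: [-0.001, 0.691, 0.723, 0.0]
force: [0.1, -0.4, -0.7]
finger_gap: 0.0165
```

Run:
```python
from h import *
m=ctrl.camera_model("wrist")
im=ctrl.grab_frame("wrist");np.savez("w4.npz",**m)
print(to_tool([.5525,-.253,.20]))
cv2.imwrite("pics/w4.png",im)
cv2.imwrite("pics/w4c.png",cv2.resize(im[130:280,230:420],None,fx=4,fy=4,interpolation=cv2.INTER_CUBIC))
for n,b in (("scene",(85,155,225,295)),("top",(165,245,395,485))):
    im=ctrl.grab_frame(n);cv2.imwrite(f"pics/{n}4.png",im)
    cv2.imwrite(f"pics/{n}4c.png",cv2.resize(im[b[0]:b[1],b[2]:b[3]],None,fx=7,fy=7,interpolation=cv2.INTER_CUBIC))
s=ctrl.read_state();print(s["tool_pos"],s["qvel"].round(3),s["qpos"].round(2))
```

```text
[-0.39606959 -0.20812058 -0.10024036]
[ 0.55468139 -0.24937294  0.35407715] [ 0.003  0.001  0.007 -0.004  0.003 -0.     0.003] [ 0.04  0.55  0.43  1.72 -0.28  0.93  0.63]
```

View pics/w4c.png

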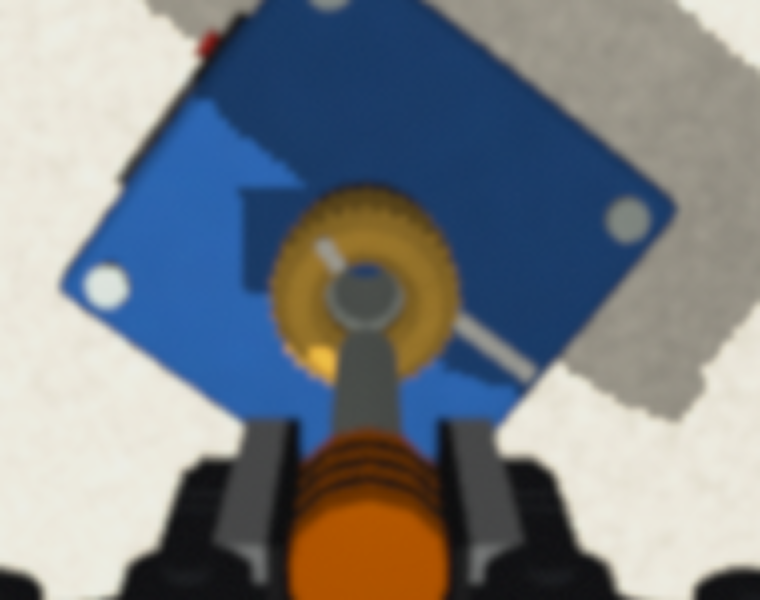

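View pics/scene4c.png

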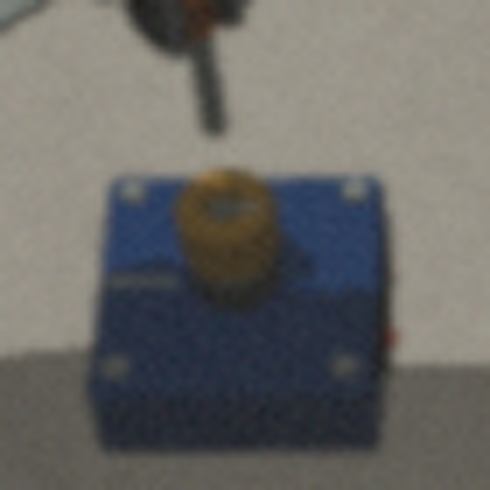

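View pics/top4c.png

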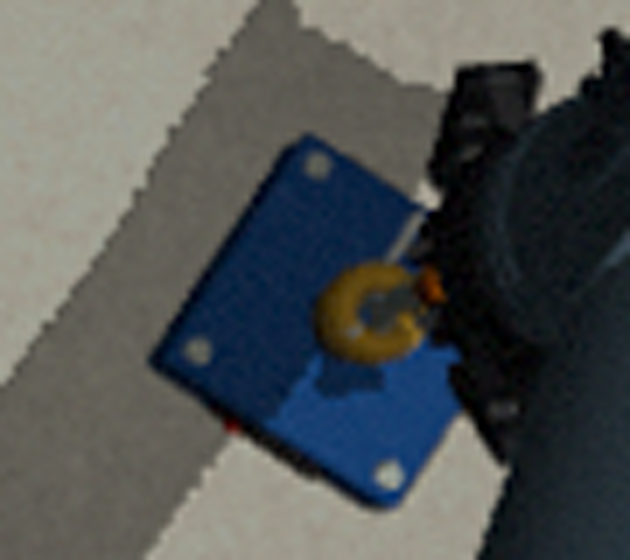

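Run:
```python
import cv2,numpy as np
im=cv2.imread("pics/w4.png")[170:250,290:350]
im=cv2.convertScaleAbs(im,alpha=1.6)
cv2.imwrite("pics/w4d.png",cv2.resize(im,None,fx=7,fy=7,interpolation=cv2.INTER_CUBIC))
```

```text
(no output)
```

View pics/w4d.png

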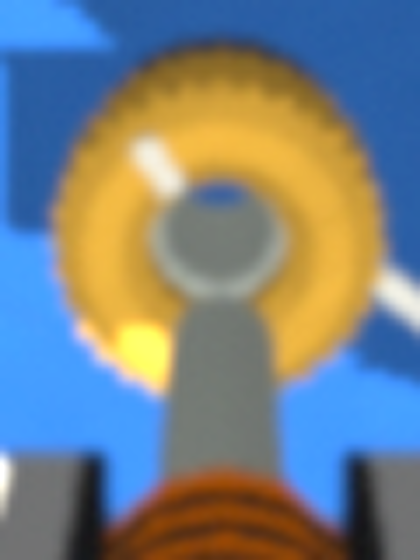

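Run:
```python
from h import *
m=dict(np.load("w4.npz"))
f=lambda x,y:((x+.5)/7-.5+290,(y+.5)/7-.5+170)
print("hole",onz("wrist",*f(219,241),.087,m))
print("disc",onz("wrist",*f(218.5,240),.087,m))
for u in [(52,220),(385,220),(150,240),(288,240),(220,183)]:print(u,onz("wrist",*f(*u),.087,m))
# rod at row 330, 440 : center
G=np.array([.5547,-.2494])
for z in (.13,.14,.15,.16,.18): print(z,[((proj("wrist",[G[0]+dx,G[1]+dy,z],m)-[290,170]+.5)*7-.5).round(0) for dx,dy in ((0,0),(.005,0),(-.005,0),(0,.005))])
# head top center
print("head top", ((proj("wrist",[*G,.207-.0+.0],m)-[230,130]+.5)*4).round(0))
```

```text
hole [ 0.55427479 -0.25067752  0.087     ]
disc [ 0.55421311 -0.25056268  0.087     ]
(52, 220) [ 0.5353098  -0.24907366  0.087     ]
(385, 220) [ 0.57289951 -0.24737461  0.087     ]
(150, 240) [ 0.54647304 -0.25091394  0.087     ]
(288, 240) [ 0.56206469 -0.25020888  0.087     ]
(220, 183) [ 0.55408694 -0.24391276  0.087     ]
0.13 [array([223., 353.]), array([276., 355.]), array([170., 350.]), array([225., 302.])]
0.14 [array([223., 389.]), array([278., 391.]), array([167., 386.]), array([225., 336.])]
0.15 [array([222., 428.]), array([281., 431.]), array([164., 426.]), array([225., 373.])]
0.16 [array([222., 472.]), array([284., 474.]), array([160., 469.]), array([225., 414.])]
0.18 [array([222., 575.]), array([291., 578.]), array([153., 572.]), array([225., 511.])]
head top [367. 594.]
```

Run:
```python
from h import *
im=cv2.imread("pics/w4.png")
cv2.imwrite("pics/w4e.png",cv2.resize(im[220:310,270:375],None,fx=6,fy=6,interpolation=cv2.INTER_CUBIC))
m=dict(np.load("w4.npz"));G=np.array([.5547,-.2494])
f=lambda X:((proj("wrist",X,m)-[270,220]+.5)*6-.5).round(0)
for dy in (0,.002):
  for z in (.2064,.205): print(dy,z,[f([G[0]+a,G[1]+dy+b,z]) for a,b in ((0,.009),(0,-.009),(.009,0),(-.009,0))])
```

```text
0 0.2064 [array([315., 233.]), array([304., 451.]), array([435., 350.]), array([183., 340.])]
0 0.205 [array([315., 225.]), array([304., 441.]), array([434., 341.]), array([184., 331.])]
0.002 0.2064 [array([317., 207.]), array([305., 428.]), array([438., 326.]), array([184., 316.])]
0.002 0.205 [array([317., 199.]), array([305., 418.]), array([436., 316.]), array([185., 306.])]
```

View pics/w4e.png

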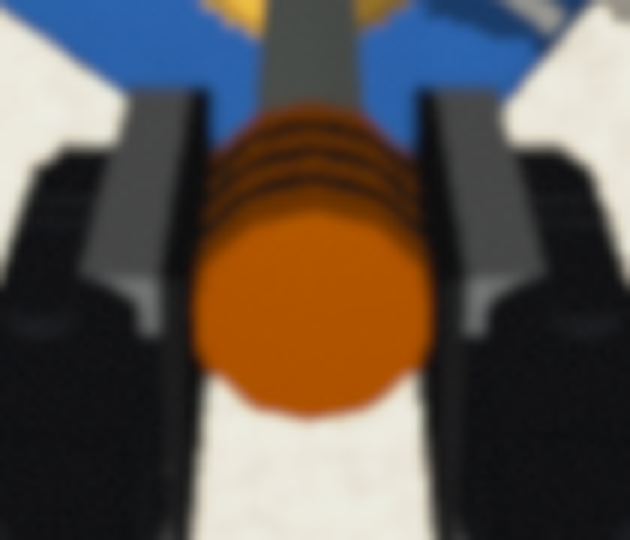

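Run:
```python
from h import *
f=lambda X:((proj("scene",X)-[225,85]+.5)*7-.5).round(1)
print("nut",f([.5543,-.2507,.087]), "obs",((np.array([257.25,114.4])-[225,85]+.5)*7).round(1))
print("A",f([.5547,-.2467,.1294]),f([.5547,-.2467,.1844]),"B",f([.5547,-.2499,.123]),f([.5547,-.2499,.178]))
print((proj("scene",[.5427,.1378,.087])-[305,185]+.5)*7-.5)
im=cv2.imread("pics/scene4.png")[80:125,235:280]
cv2.imwrite("pics/s4d.png",cv2.resize(cv2.convertScaleAbs(im,alpha=1.3),None,fx=12,fy=12,interpolation=cv2.INTER_CUBIC))
```

```text
nut [227.5 206.4] obs [229.2 209.3]
A [218.5 135.7] [199.6  27.6] B [216.1 142.4] [197.2  35.2]
[315.49140838 229.13107895]
```

View pics/s4d.png

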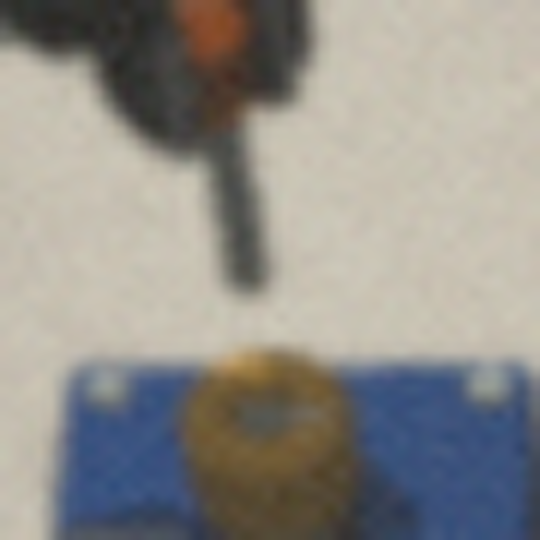

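The wrist image puts the hole 0.5 mm (x) and 3.5 mm (y) from the tip; the scene view agrees that the probe has not slipped. I correct that, lower to just above the nut, and look again.

Request:
play_rows(jaw=[0,0,0,0,0], delta_pos=[[-0.35,-0.07,0.5],[-0.35,-0.07,1.5],[-0.35,-0.07,2.5],[-0.35,-0.07,3.0],[-0.35,-0.07,3.0]], yaw=[0,0,0,0,0])

```text
time_s: 5.23
tool_pos: [0.5531, -0.2542, 0.3223]
tcp_rot: [-0.002, 0.691, 0.723, -0.001]
force: [0.4, -0.4, -0.8]
finger_gap: 0.0165
```

Request:
play_rows(jaw=[0,0,0], delta_pos=[[0,0,0],[0,0,0],[0,0,0]], yaw=[0,0,0])

```text
time_s: 5.48
tool_pos: [0.5539, -0.2549, 0.3248]
tcp_rot: [0.0, 0.691, 0.722, 0.0]
force: [-0.2, -1.2, -0.4]
finger_gap: 0.0167
```

Run:
```python
from h import *
m=ctrl.camera_model("wrist");s=ctrl.read_state()
im=ctrl.grab_frame("wrist");np.savez("w5.npz",**m)
cv2.imwrite("pics/w5.png",im)
cv2.imwrite("pics/w5c.png",cv2.resize(cv2.convertScaleAbs(im[180:270,275:365],alpha=1.4),None,fx=6,fy=6,interpolation=cv2.INTER_CUBIC))
print(s["tool_pos"],s["qvel"].round(3))
f=lambda X:((proj("wrist",X,m)-[275,180]+.5)*6-.5).round(0)
print("nut rim",[f([.5543+a,-.2507+b,.087]) for a,b in ((0,0),(.019,0),(-.019,0),(0,.019),(.008,0),(-.008,0),(0,.008))])
g=s["tool_pos"]; z=g[2]-.1547-.070
print("tip z",z,[f([g[0]+.0001+a,g[1]+.0022+b,z]) for a,b in ((0,0),(.005,0),(-.005,0),(0,.005),(0,.0035))])
im=ctrl.grab_frame("scene");cv2.imwrite("pics/s5.png",im)
im=im[80:125,235:280]
cv2.imwrite("pics/s5c.png",cv2.resize(cv2.convertScaleAbs(im,alpha=1.3),None,fx=12,fy=12,interpolation=cv2.INTER_CUBIC))
```

```text
[ 0.55393199 -0.25492213  0.32477545] [-0.001 -0.002 -0.    -0.001 -0.001 -0.002  0.   ]
nut rim [array([279., 166.]), array([441., 172.]), array([115., 159.]), array([286.,   5.]), array([347., 168.]), array([210., 163.]), array([281.,  99.])]
tip z 0.10007544712239802 [array([275., 217.]), array([321., 219.]), array([230., 215.]), array([277., 173.]), array([277., 187.])]
```

View pics/w5c.png

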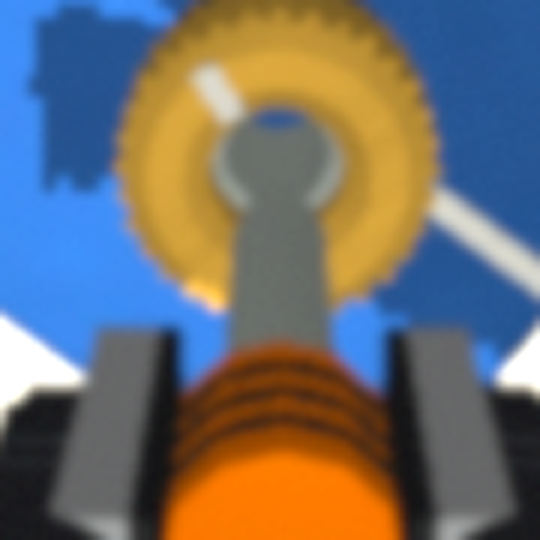

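View pics/s5c.png

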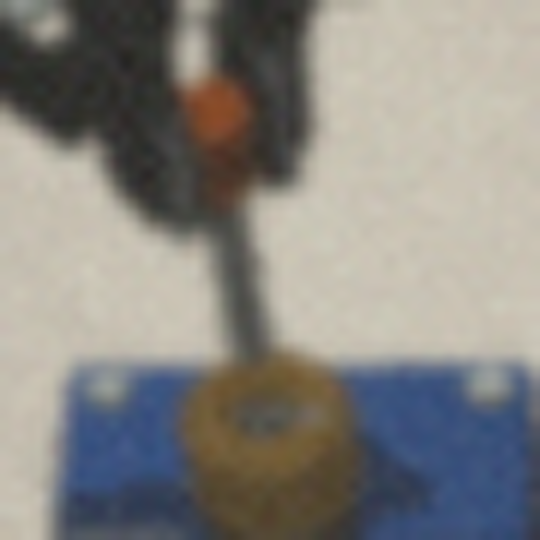

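Run:
```python
import cv2,numpy as np
im=cv2.imread("pics/w5.png")[190:235,300:345]
g=cv2.resize(im,None,fx=12,fy=12,interpolation=cv2.INTER_CUBIC).astype(float)
g=np.clip((g-60)*3.2,0,255).astype(np.uint8)
cv2.imwrite("pics/w5d.png",g)
```

```text
(no output)
```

View pics/w5d.png

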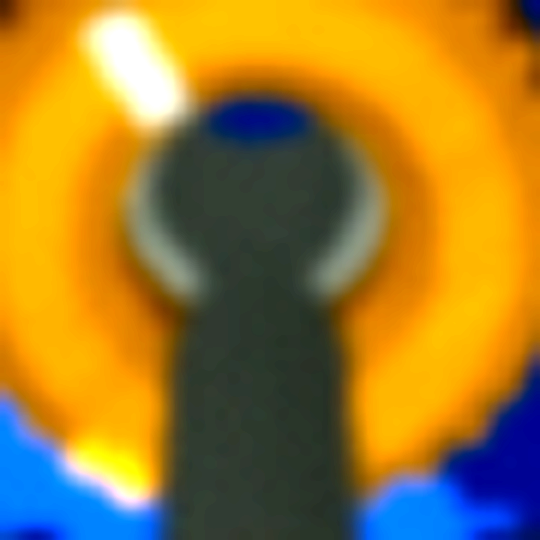

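The hole's ring is centred near (321,207) and the rod's shoulder near (321,217), so I shift 1.9 mm in +y and enter slowly.

Request:
play_rows(jaw=[0,0,0,0,0], delta_pos=[[0.19,0.01,0],[0.19,0.01,0.3],[0.19,0.01,0.8],[0.19,0.01,1.3],[0.19,0.01,1.7]], yaw=[0,0,0,0,0])

```text
time_s: 6.0
tool_pos: [0.5536, -0.2528, 0.3065]
tcp_rot: [-0.0, 0.691, 0.723, -0.0]
force: [0.1, -0.2, -0.6]
finger_gap: 0.0169
```

Request:
play_rows(jaw=[0,0], delta_pos=[[0,0,0],[0,0,0]], yaw=[0,0])

```text
time_s: 6.17
tool_pos: [0.5536, -0.2528, 0.3069]
tcp_rot: [-0.0, 0.691, 0.722, -0.0]
force: [-0.6, 0.1, -1.1]
finger_gap: 0.0166
```

Run:
```python
from h import *
m=ctrl.camera_model("wrist");s=ctrl.read_state()
im=ctrl.grab_frame("wrist");np.savez("w6.npz",**m)
cv2.imwrite("pics/w6.png",im)
g=cv2.resize(im[180:260,285:360],None,fx=7,fy=7,interpolation=cv2.INTER_CUBIC).astype(float)
cv2.imwrite("pics/w6c.png",np.clip((g-50)*2.2,0,255).astype(np.uint8))
print(s["tool_pos"],s["force"],s["torque"],s["tool_pos"][2]-.2247)
```

```text
[ 0.55362193 -0.25284066  0.3068693 ] [-0.56100159  0.0558034  -1.14826378] [-0.03090408 -0.02567568  0.00899257] 0.08216929629901643
```

View pics/w6c.png

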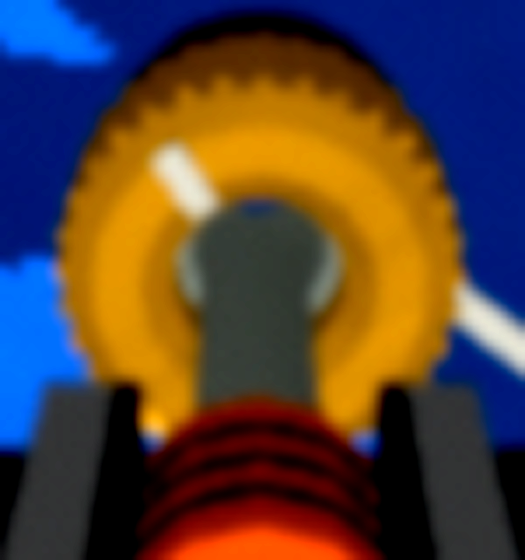

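Request:
play_rows(jaw=[0,0,0,0], delta_pos=[[0,0.04,0.1],[0,0.04,0.4],[0,0.04,0.7],[0,0.04,1.0]], yaw=[0,0,0,0])

```text
time_s: 6.55
tool_pos: [0.5542, -0.2529, 0.2971]
tcp_rot: [0.0, 0.691, 0.722, 0.0]
force: [-0.0, 0.3, 0.4]
finger_gap: 0.0167
```

Run:
```python
from h import *
s=ctrl.read_state()
im=ctrl.grab_frame("wrist")
cv2.imwrite("pics/w7.png",im)
g=cv2.resize(im[160:260,280:365],None,fx=6,fy=6,interpolation=cv2.INTER_CUBIC).astype(float)
cv2.imwrite("pics/w7c.png",np.clip((g-50)*2.2,0,255).astype(np.uint8))
print(s["tool_pos"],s["force"],s["torque"],s["tool_pos"][2]-.2247)
```

```text
[ 0.55417055 -0.25285508  0.29710314] [-0.04365162  0.31912992  0.4101436 ] [-0.04024881 -0.055212    0.05611719] 0.07240314026784994
```

View pics/w7c.png

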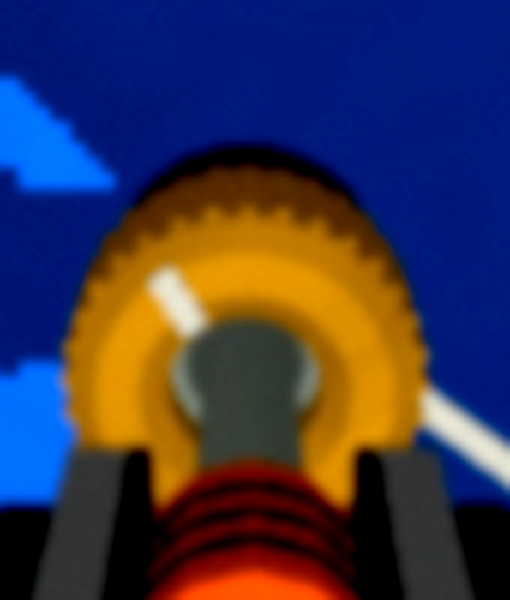

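Rod is inside the ring, centred (248 vs. 247), with no contact force and the tip already below the neck's rim. Continue down.

Request:
play_rows(jaw=[0,0,0,0,0], delta_pos=[[0,0,0.5],[0,0,1],[0,0,1.5],[0,0,2],[0,0,2]], yaw=[0,0,0,0,0])

```text
time_s: 7.02
tool_pos: [0.5538, -0.2526, 0.2761]
tcp_rot: [-0.001, 0.691, 0.723, -0.0]
force: [-0.3, -0.2, -0.9]
finger_gap: 0.0166
```

Request:
play_rows(jaw=[0,0,0,0,0], delta_pos=[[0,0,0.4],[0,0,0.8],[0,0,1.05],[0,0,1.05],[0,0,1.05]], yaw=[0,0,0,0,0])

```text
time_s: 7.43
tool_pos: [0.5542, -0.2528, 0.2668]
tcp_rot: [-0.0, 0.691, 0.723, -0.0]
force: [-0.2, -0.4, -0.0]
finger_gap: 0.0165
```

Request:
play_rows(jaw=[0.7,0.7,0.7,0.7,0.7], delta_pos=[[0,0,0],[0,0,0],[0,0,0],[0,0,0],[0,0,0]], yaw=[0,0,0,0,0])

```text
time_s: 7.85
tool_pos: [0.5542, -0.2529, 0.267]
tcp_rot: [0.0, 0.691, 0.722, 0.0]
force: [-0.6, -0.2, -1.0]
finger_gap: 0.0601
```

Run:
```python
from h import *
m=ctrl.camera_model("wrist");s=ctrl.read_state();np.savez("w8.npz",**m)
im=ctrl.grab_frame("wrist");cv2.imwrite("pics/w8.png",im)
i2=ctrl.grab_frame("scene");cv2.imwrite("pics/s8.png",i2)
cv2.imwrite("pics/s8c.png",cv2.resize(cv2.convertScaleAbs(i2[80:150,225:295],alpha=1.3),None,fx=8,fy=8,interpolation=cv2.INTER_CUBIC))
print(s["tool_pos"],s["force"],s["finger_gap"],s["qpos"].round(3))
for z in (.117,.119,.121): print(z,[proj("wrist",[.5543+a,-.251+b,z],m).round(1) for a,b in ((0,0),(.009,0),(-.009,0),(0,.009))])
```

```text
[ 0.55423218 -0.25288451  0.26702216] [-0.60325383 -0.15685203 -1.00946704] 0.060073097151696286 [ 0.083  0.671  0.381  1.762 -0.337  0.773  0.676]
0.117 [array([320.2, 269.9]), array([340.9, 270.6]), array([299.4, 269. ]), array([321. , 251.2])]
0.119 [array([320.1, 272.1]), array([341.1, 272.8]), array([299.1, 271.2]), array([321. , 253.2])]
0.121 [array([320.1, 274.3]), array([341.4, 275. ]), array([298.8, 273.4]), array([321. , 255.2])]
```

View pics/w8.png

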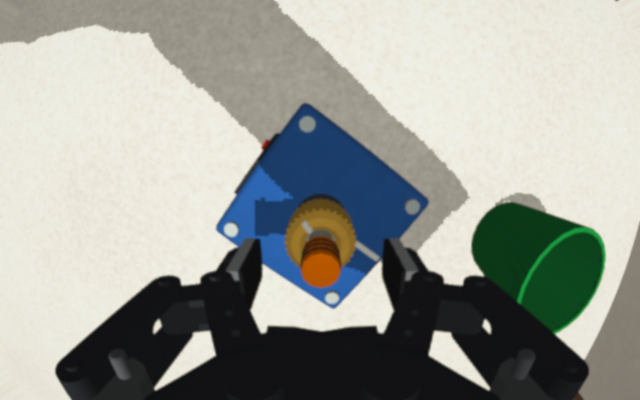

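View pics/s8c.png

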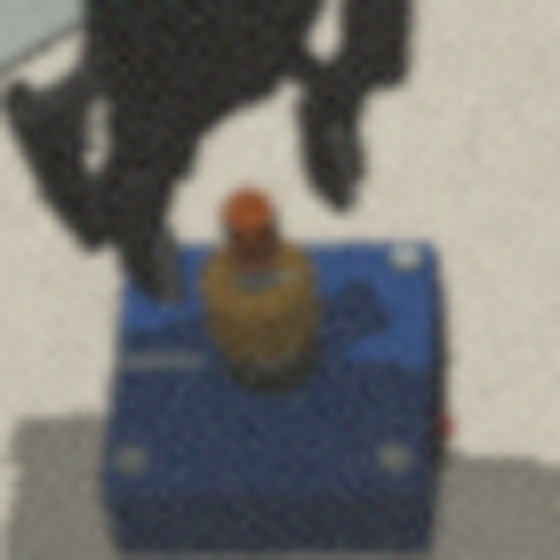

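The probe stands in the nut (head at (320,267), where a fully home probe is predicted at about (320,270)). Now I centre over the nut and wind the wrist back for one continuous screwing stroke.

Request:
play_rows(jaw=[1,1,1,1,1], delta_pos=[[0.19,0.02,0],[0.19,0.02,0],[0.19,0.02,0],[0.19,0.02,0],[0.19,0.02,0]], yaw=[-1.5,-1.5,-1.5,-1.5,-1.5])

```text
time_s: 8.37
tool_pos: [0.5543, -0.251, 0.2669]
tcp_rot: [0.0, 0.433, 0.901, -0.0]
force: [-0.1, 0.3, 0.4]
finger_gap: 0.0852
```

Request:
play_rows(jaw=[1,1,1,1,1], delta_pos=[[0,0,0],[0,0,0],[0,0,0],[0,0,0],[0,0,0]], yaw=[-0.9,-0.9,-0.9,-0.9,-0.9])

```text
time_s: 8.78
tool_pos: [0.5543, -0.2511, 0.2669]
tcp_rot: [0.0, 0.135, 0.991, -0.0]
force: [0.6, -1.0, 0.0]
finger_gap: 0.0851
```

Request:
play_rows(jaw=[1,1,1,1,1], delta_pos=[[0,0,0],[0,0,0],[0,0,0],[0,0,0],[0,0,0]], yaw=[-0.3,-0.3,-0.3,-0.3,-0.3])

```text
time_s: 9.2
tool_pos: [0.5542, -0.2511, 0.2669]
tcp_rot: [0.0, -0.01, 1.0, 0.0]
force: [-0.6, 0.2, 0.5]
finger_gap: 0.0854
```

Run:
```python
from h import *
m=ctrl.camera_model("wrist");s=ctrl.read_state();np.savez("w9.npz",**m)
im=ctrl.grab_frame("wrist");cv2.imwrite("pics/w9.png",im)
print(s["tool_pos"],s["finger_gap"],s["qpos"].round(3),s["qvel"].round(3))
R=Ro.from_quat(np.roll(s["tcp_rot"],-1)).as_matrix();print(np.arctan2(R[1,1],R[0,1]),R[:,2])
print(to_tool([.5543,-.251,.072]))
print([proj("wrist",[.5543+a,-.251+b,.117],m).round(1) for a,b in ((0,0),(.009,0),(-.009,0),(0,.009),(0,-.009))])
```

```text
[ 0.5542123  -0.25114386  0.266874  ] 0.08539612245170253 [ 0.364  0.639 -0.018  1.746  0.015  0.757  1.931] [-0.011  0.001  0.008  0.001 -0.002 -0.002 -0.008]
1.5917797028895788 [ 6.18321338e-05  8.70590440e-05 -9.99999994e-01]
[-0.00493444  0.00715813  4.017827  ]
[array([322.2, 272.6]), array([321.8, 290. ]), array([322.7, 254. ]), array([342.9, 272.8]), array([301.5, 272.1])]
```

View pics/w9.png

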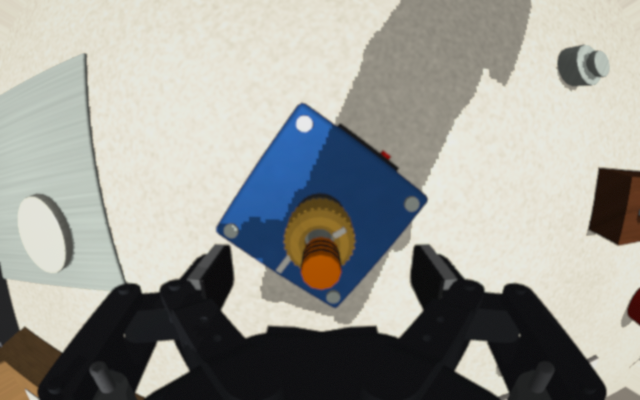

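Request:
play_rows(jaw=[1,1,1,1,1], delta_pos=[[0,-0.04,1],[0,-0.04,2],[0,-0.04,3],[0,-0.04,3.9],[0,-0.04,3.9]], yaw=[0,0,0,0,0])

```text
time_s: 9.67
tool_pos: [0.5532, -0.2508, 0.225]
tcp_rot: [-0.002, -0.012, 1.0, 0.001]
force: [-0.6, 0.9, 0.1]
finger_gap: 0.085
```

Request:
play_rows(jaw=[0,0,0,0,0], delta_pos=[[0,0,0],[0,0,0],[0,0,0],[0,0,0],[0,0,0]], yaw=[0,0,0,0,0], newtons=50)

```text
time_s: 10.08
tool_pos: [0.5546, -0.2522, 0.2289]
tcp_rot: [0.001, -0.011, 1.0, -0.001]
force: [-1.7, -1.0, 3.8]
finger_gap: 0.0373
```

Request:
play_rows(jaw=[0,0,0,0,0], delta_pos=[[0,0,0],[0,0,0],[0,0,0],[0,0,0],[0,0,0]], yaw=[0,0,0,0,0])

```text
time_s: 10.5
tool_pos: [0.5545, -0.2522, 0.2288]
tcp_rot: [0.001, -0.011, 1.0, -0.001]
force: [-1.8, -2.3, 6.5]
finger_gap: 0.0379
```

Run:
```python
from h import *
m=ctrl.camera_model("wrist");s=ctrl.read_state();np.savez("w10.npz",**m)
im=ctrl.grab_frame("wrist");cv2.imwrite("pics/w10.png",im)
cv2.imwrite("pics/w10c.png",cv2.resize(im[200:330,250:390],None,fx=5,fy=5,interpolation=cv2.INTER_CUBIC))
print(s["tool_pos"],s["finger_gap"],s["force"],s["torque"],s["qpos"].round(3))
```

```text
[ 0.5545499  -0.25222869  0.22883618] 0.03787726450093807 [-1.75760407 -2.26518891  6.5262905 ] [-0.48648715  0.26028466 -0.00677945] [ 0.365  0.697 -0.017  1.755  0.019  0.688  1.931]
```

View pics/w10c.png

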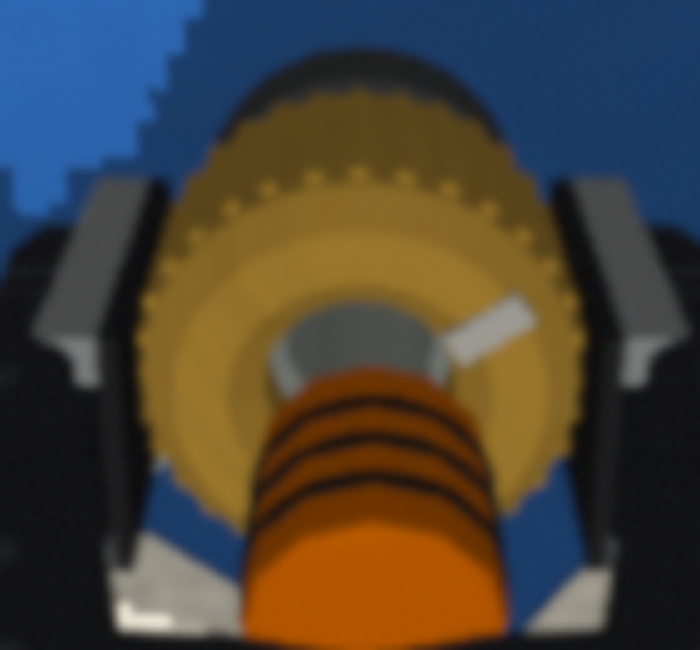

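The nut is gripped symmetrically (pads at both flanks, gap 37.9 mm). Screwing clockwise while following the thread down.

Request:
play_rows(jaw=[0,0,0,0,0], delta_pos=[[0,0,0.01],[0,0,0.02],[0,0,0.04],[0,0,0.05],[0,0,0.06]], yaw=[0.12,0.24,0.36,0.48,0.6])

```text
time_s: 10.97
tool_pos: [0.5543, -0.2528, 0.2283]
tcp_rot: [0.001, 0.288, 0.958, -0.001]
force: [-1.9, -3.6, 4.6]
finger_gap: 0.0369
```

```bash
cat > st.py <<'E'
from h import *
import sys
s=ctrl.read_state();R=Ro.from_quat(np.roll(s["tcp_rot"],-1)).as_matrix()
print(s["time_s"],"yaw",round(np.arctan2(R[1,1],R[0,1]),3),s["tool_pos"].round(4),"gap",round(s["finger_gap"],4),"F",s["force"].round(1),"T",s["torque"].round(3),s["qpos"].round(2))
if len(sys.argv)>1:
    m=ctrl.camera_model("wrist");np.savez(sys.argv[1]+".npz",**m)
    im=ctrl.grab_frame("wrist");cv2.imwrite(f"pics/{sys.argv[1]}c.png",cv2.resize(im[200:330,250:390],None,fx=5,fy=5,interpolation=cv2.INTER_CUBIC))
E
python3 st.py w11
```

```text
10.9667 yaw 0.987 [ 0.5543 -0.2528  0.2283] gap 0.0369 F [-1.9 -3.6  4.6] T [-0.879  0.363  0.062] [ 0.25  0.7   0.14  1.76 -0.14  0.68  1.45]
```

View pics/w11c.png

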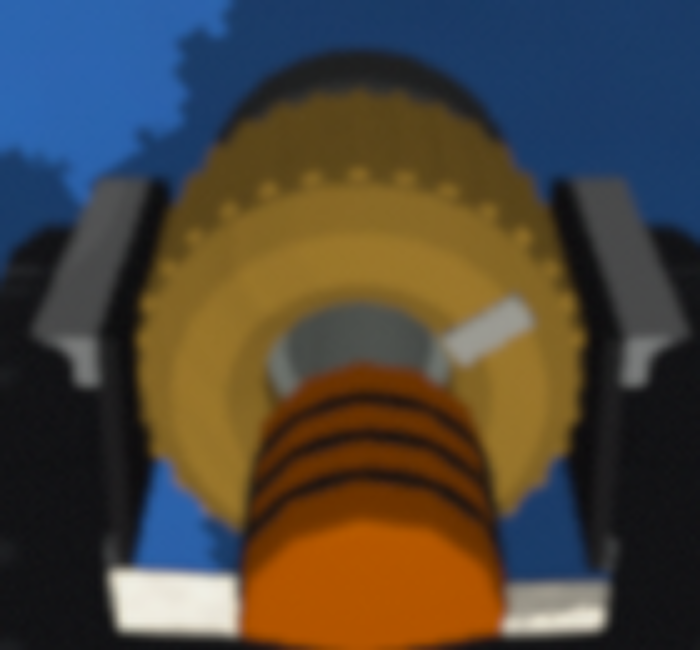

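The stripe has not moved relative to the fingers, so the nut turns with the gripper, torque 0.06 N m as expected. Continue.

Request:
play_rows(jaw=[0,0,0,0,0], delta_pos=[[0,0,0.01],[0,0,0.02],[0,0,0.04],[0,0,0.05],[0,0,0.06]], yaw=[0.12,0.24,0.36,0.48,0.6])

```text
time_s: 11.43
tool_pos: [0.5539, -0.2532, 0.2276]
tcp_rot: [0.001, 0.558, 0.83, -0.001]
force: [-3.4, -4.0, 5.7]
finger_gap: 0.0372
```

Request:
play_rows(jaw=[0,0,0,0,0], delta_pos=[[0,0,0.01],[0,0,0.02],[0,0,0.04],[0,0,0.05],[0,0,0.06]], yaw=[0.12,0.24,0.36,0.48,0.6])

```text
time_s: 11.85
tool_pos: [0.5533, -0.2533, 0.227]
tcp_rot: [0.001, 0.778, 0.628, -0.001]
force: [-6.0, -3.1, 6.5]
finger_gap: 0.0374
```

Request:
play_rows(jaw=[0,0,0,0,0], delta_pos=[[0,0,0.01],[0,0,0.02],[0,0,0.04],[0,0,0.05],[0,0,0.06]], yaw=[0.12,0.24,0.36,0.48,0.6])

```text
time_s: 12.27
tool_pos: [0.5529, -0.2531, 0.2264]
tcp_rot: [0.001, 0.929, 0.37, -0.001]
force: [-6.5, -2.6, 9.8]
finger_gap: 0.0375
```

```bash
python3 st.py w12
```

```text
12.2667 yaw -0.814 [ 0.5529 -0.2531  0.2264] gap 0.0375 F [-6.5 -2.6  9.8] T [-0.562  1.507  0.006] [-0.06  0.79  0.59  1.78 -0.61  0.76  0.04]
```

View pics/w12c.png

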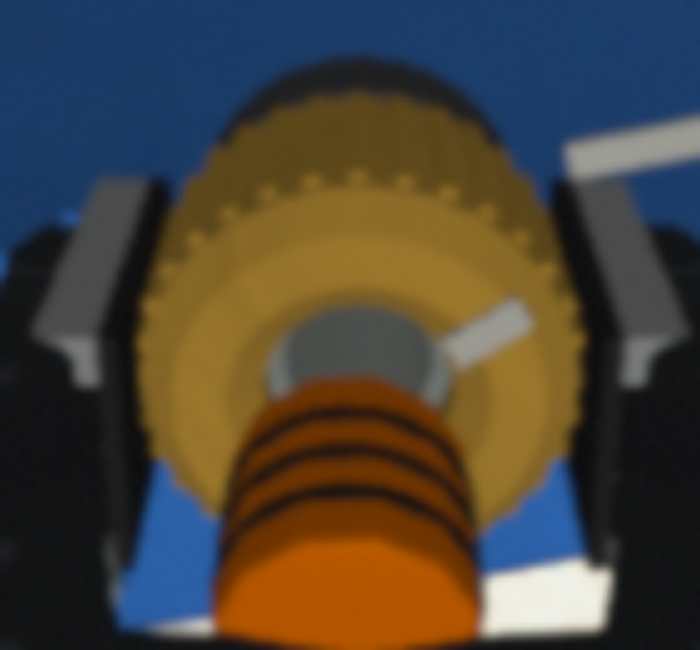

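Stripe and index line are now converging, about 0.5 rad left. I turn on gently to the stop, watching the torque.

Request:
play_rows(jaw=[0,0,0,0], delta_pos=[[0,0,0.01],[0,0,0.02],[0,0,0.02],[0,0,0.03]], yaw=[0.1,0.2,0.3,0.4])

```text
time_s: 12.65
tool_pos: [0.5528, -0.2528, 0.226]
tcp_rot: [0.0, 0.984, 0.178, -0.001]
force: [-7.8, -2.2, 11.7]
finger_gap: 0.0373
```

Request:
play_rows(jaw=[0,0,0], delta_pos=[[0,0,0],[0,0,0.01],[0,0,0.01]], yaw=[0.06,0.12,0.12])

```text
time_s: 12.9
tool_pos: [0.5542, -0.2521, 0.226]
tcp_rot: [0.001, 0.993, 0.122, -0.0]
force: [-3.5, -1.5, 9.6]
finger_gap: 0.0375
```

```bash
python3 st.py w13
```

```text
12.9 yaw -1.326 [ 0.5542 -0.2521  0.226 ] gap 0.0375 F [-3.5 -1.5  9.6] T [-0.408  0.726  0.996] [-0.14  0.84  0.72  1.79 -0.74  0.81 -0.38]
```

View pics/w13c.png

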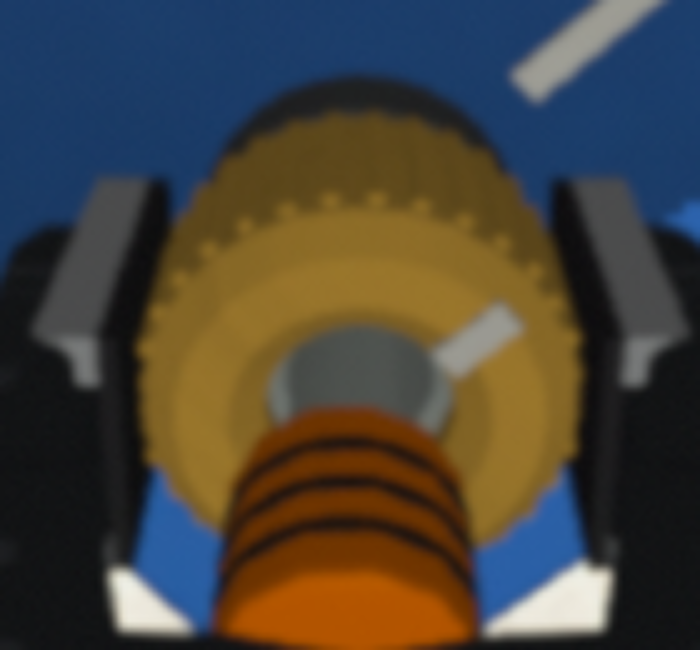

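Torque jumped to 1.0 N m: that is the stop. I check the stripe against the index line before backing off.

Run:
```python
from h import *
def ang(npz,st,ix,z):
    m=dict(np.load(npz)); f=lambda x,y:((x+.5)/5-.5+250,(y+.5)/5-.5+200)
    a,b=[onz("wrist",*f(*p),z,m) for p in st]; c=b-a; s=np.arctan2(c[1],c[0])
    a,b=[onz("wrist",*f(*p),.04,m) for p in ix]; c=b-a; i=np.arctan2(c[1],c[0])
    return s,i,(s-i)
print(ang("w12.npz",[(449,352),(525,310)],[(570,162),(695,135)],.0845))
print(ang("w13.npz",[(443,366),(512,317)],[(527,88),(635,0)],.084))
```

```text
(np.float64(-0.2562856816958954), np.float64(-0.6002998926581105), np.float64(0.3440142109622151))
(np.float64(-0.6446769512109064), np.float64(-0.613591086119946), np.float64(-0.03108586509096045))
```

Request:
play_rows(jaw=[0,0,0], delta_pos=[[0,0,0],[0,0,0],[0,0,0]], yaw=[0.03,0.03,0.03])

```text
time_s: 13.2
tool_pos: [0.5544, -0.252, 0.226]
tcp_rot: [0.001, 0.994, 0.109, 0.0]
force: [-2.6, -2.1, 8.2]
finger_gap: 0.037
```

```bash
python3 st.py w14
```

```text
13.2 yaw -1.353 [ 0.5544 -0.252   0.226 ] gap 0.037 F [-2.6 -2.1  8.2] T [-0.465  0.565  1.301] [-0.14  0.84  0.72  1.79 -0.74  0.81 -0.4 ]
```

Request:
play_rows(jaw=[0,0,0,0,0], delta_pos=[[0,0,-0.01],[0,0,-0.02],[0,0,-0.03],[0,0,-0.04],[0,0,-0.05]], yaw=[-0.1,-0.2,-0.3,-0.4,-0.5])

```text
time_s: 13.67
tool_pos: [0.5542, -0.2519, 0.2265]
tcp_rot: [0.0, 0.936, 0.352, 0.0]
force: [-3.4, -1.2, 8.2]
finger_gap: 0.0373
```

Request:
play_rows(jaw=[0,0,0,0,0], delta_pos=[[0,0,-0.01],[0,0,-0.02],[0,0,-0.03],[0,0,-0.04],[0,0,-0.05]], yaw=[-0.1,-0.2,-0.3,-0.4,-0.5])

```text
time_s: 14.08
tool_pos: [0.5539, -0.2517, 0.2269]
tcp_rot: [-0.0, 0.82, 0.572, 0.0]
force: [-4.9, 0.1, 9.7]
finger_gap: 0.0374
```

Request:
play_rows(jaw=[0,0,0,0,0], delta_pos=[[0,0,-0.01],[0,0,-0.02],[0,0,-0.03],[0,0,-0.04],[0,0,-0.04]], yaw=[-0.1,-0.2,-0.3,-0.4,-0.45])

```text
time_s: 14.5
tool_pos: [0.5536, -0.2517, 0.2274]
tcp_rot: [-0.001, 0.672, 0.741, 0.0]
force: [-4.9, 0.8, 11.6]
finger_gap: 0.0373
```

```bash
python3 st.py w15
```

```text
14.5 yaw 0.098 [ 0.5536 -0.2517  0.2274] gap 0.0373 F [-4.9  0.8 11.6] T [ 0.118  1.097 -0.088] [ 0.09  0.73  0.37  1.77 -0.38  0.71  0.76]
```

View pics/w14c.png

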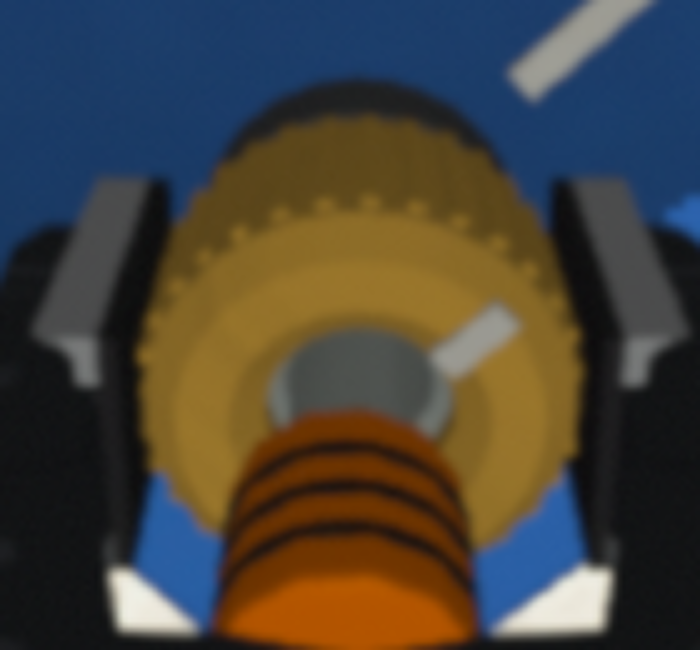

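View pics/w15c.png

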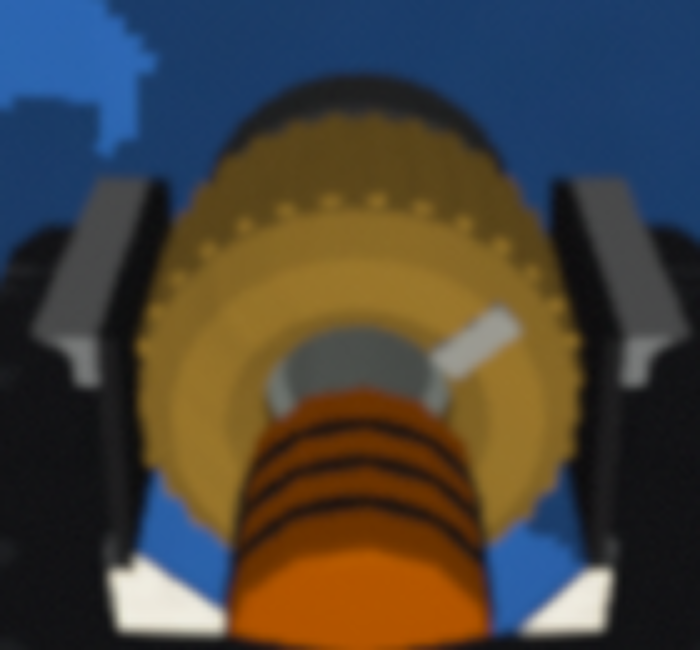

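Request:
play_rows(jaw=[0,0,0,0,0], delta_pos=[[0,0,-0.01],[0,0,-0.01],[0,0,-0.01],[0,0,-0.01],[0,0,-0.01]], yaw=[-0.06,-0.12,-0.12,-0.12,-0.12])

```text
time_s: 14.97
tool_pos: [0.5536, -0.2518, 0.2275]
tcp_rot: [-0.001, 0.628, 0.778, -0.0]
force: [-5.7, 0.7, 11.4]
finger_gap: 0.0369
```

```bash
python3 st.py w16
python3 - <<'E'
from h import *
im=ctrl.grab_frame("top");cv2.imwrite("pics/top16.png",im)
i=ctrl.grab_frame("scene");cv2.imwrite("pics/s16.png",i)
cv2.imwrite("pics/s16c.png",cv2.resize(cv2.convertScaleAbs(i[80:150,225:295],alpha=1.3),None,fx=8,fy=8,interpolation=cv2.INTER_CUBIC))
E
```

```text
14.9667 yaw 0.213 [ 0.5536 -0.2518  0.2275] gap 0.0369 F [-5.7  0.7 11.4] T [0.163 1.122 0.027] [ 0.11  0.73  0.34  1.77 -0.35  0.7   0.85]
```

View pics/w16c.png

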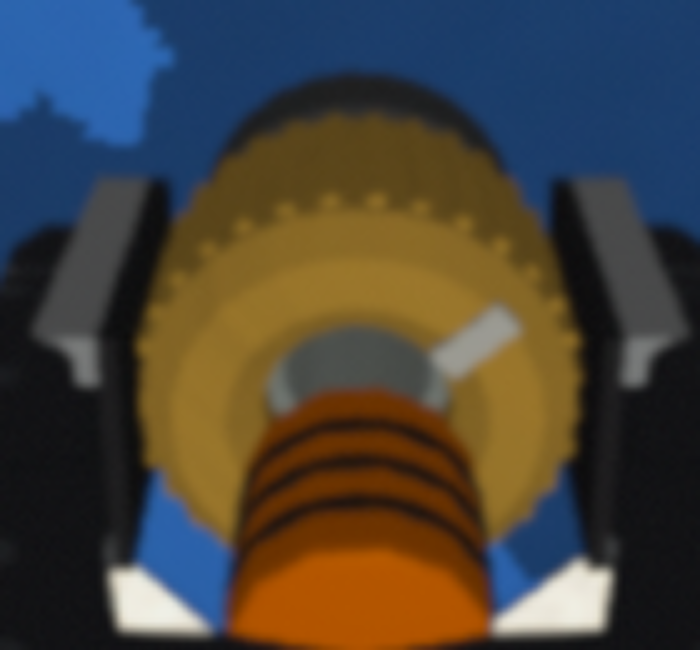

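View pics/s16.png

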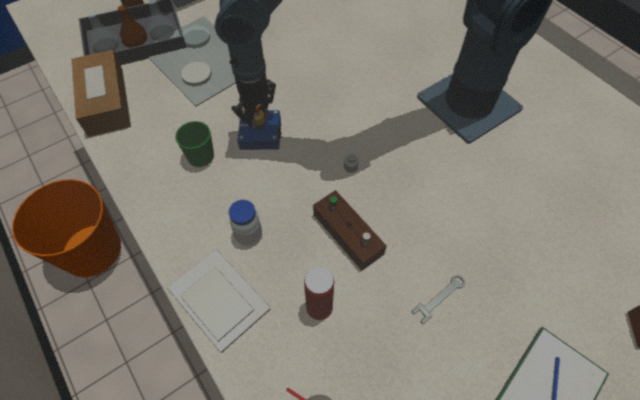

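View pics/s16c.png

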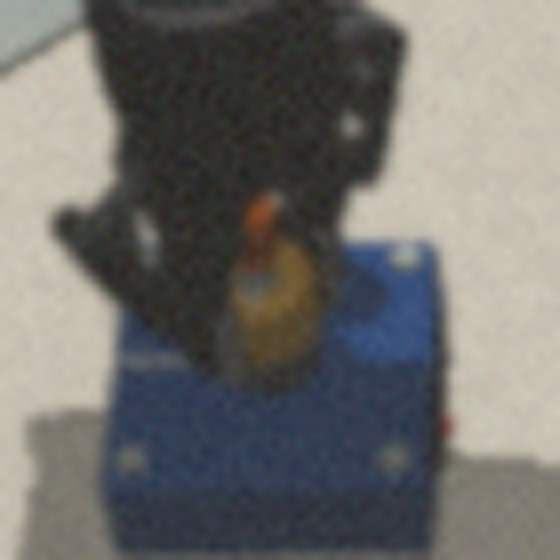

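Run:
```python
from h import *
f=lambda x,y:((x+.5)/5-.5+250,(y+.5)/5-.5+200)
m=dict(np.load("w16.npz"))
for z,st in ((.0855,[(443,368),(512,318)]),):
    a,b=[onz("wrist",*f(*p),z,m) for p in st]; c=b-a; print("theta",np.arctan2(c[1],c[0])+.613)
c=onz("wrist",*f(360,408),.0855,m);print(c)
for dz in (0,.003,.005):
  F=lambda X:((proj("wrist",X,m)-[250,200]+.5)*5-.5).round(0)
  d=np.array([np.cos(.213-np.pi/2+np.pi),np.sin(.213+np.pi/2),0]) # toward camera (tool x)
  ctr=np.array([.5541,-.2515,0])
  print(dz,"top far edge",F(ctr+.009*d+[0,0,.117+dz]),"underside far edge",F(ctr+.009*d+[0,0,.095+dz]),"nut rim far",F(ctr+.019*d+[0,0,.0855]))
s=ctrl.read_state();print(s["qvel"].round(4),s["force"],s["finger_gap"])
```

```text
theta 1.5187172740222215
[ 0.55394358 -0.25077661  0.0855    ]
0 top far edge [360. 546.] underside far edge [360. 376.] nut rim far [360. 205.]
0.003 top far edge [360. 574.] underside far edge [360. 396.] nut rim far [360. 205.]
0.005 top far edge [360. 593.] underside far edge [360. 410.] nut rim far [360. 205.]
[-0.0015  0.0008 -0.001   0.0007  0.0002  0.001   0.0004] [-5.78459985 -0.33513375 11.35014675] 0.03704542415044151
```

```bash
python3 -c "
from plant import ctrl
print(ctrl.job_done())"
```

```text
the job is handed in; nothing more can be done
None
```

I fitted the orange probe and set the nut a quarter turn open. I handed the job in about 15 s into the run, with the gripper still holding the nut.

**What I did**
- I took the probe out of the rack and lined it up over the hole with the wrist camera. It went down through the nut to the bore's floor with almost no contact force, and I released it about 2 mm above the floor.
- I gripped the nut and turned it about 2.9 rad clockwise. The torque rose from 0.06 to 1.0–1.3 N m at the stop, where the stripe lined up with the index line to within 0.03 rad.
- I then backed it off by 1.57 rad of wrist turn.

**Last checks**
- **Nut angle:** the stripe measures 1.52 rad and the wrist turn 1.57 rad, both inside 1.27–1.87. The arm was still.
- **Grip:** commanded at 50 N, with the finger opening reading 37 mm on the 38 mm nut.
- **Probe:** the top of its head appears where a fully home probe should be. The head's underside appears 1–2 mm higher than that, which is within the 5 mm limit.
- **Other things:** the scene picture shows the other probes and the items on the bench in their places. I judged this by eye and did not measure it.

**Disagreements:** the fixed cameras and the wrist camera differed by about 2 mm. I relied on the wrist camera for alignment. The nut slipped slightly in the jaws when it hit the stop, so I took the back-off from the stop itself. The sideways load of about 6 N and the downward press of about 11 N at the end are well under the limits.

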